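# Close the sample hood's tipped-back window with the hook pole

## Robot

A 6-joint arm with a two-finger parallel gripper is mounted at the origin on the work surface. World frame = base frame: x ahead of the robot, y to its left, z up, the work surface at z = 0. Lengths are in m, angles in rad, forces in N, time in s.
With the tool pointing down it reaches from about 0.35 to 0.975 m from the base axis. Payload 4.9 kg.
Tool frame: the origin (TCP) lies at the centre of the arm's flange, where the gripper is bolted on; the fingertips stand 173 mm ahead of it and the grasp point (between the pads) lies 155 mm ahead of it (ctrl.finger_overhang is the distance from the TCP to the fingertips, in m); z points along the fingers, y is the direction in which the jaws open and shut (so a half turn about z gives the same grasp; the last joint's range is limited). The gripper opens to 85 mm and grips with 20 to 120 N. Pads are 22 mm wide; open, the fingers measure 114 mm over their backs; the gripper's body (76 mm by 85 mm) begins 54 mm behind the grasp point. The pads swing forward as they close: fully open they stand 13 mm farther back than shut.
Start: joints at [1.043, 0.053, 1.613, -0, 1.476, -0.119], TCP at [0.248, 0.573, 0.405] pointing down, gripper open.
Joint ranges: [-3.01, 3.01], [-1.01, 2.22], [0.06, 2.58], [-1.02, 4.17], [0.09, 2.62], [-3.14, 3.14]. Speed limits (rad/s): [2.57, 2.57, 3.14, 3.14, 3.14, 3.14].

## Interface

Orientations are given as a rotation vector (axis times angle).
In Python, from station import ctrl, eyes, spotter gives the robot as it stands.
- The arm moves only by the shell command python3 -m crank 'ROWS' [FORCE]. ROWS is JSON, a list of rows, each a list of 7 numbers: the turn, a rotation vector about the tool's x, y, z in rad, then the shift along the tool's x, y, z in mm, then the closure, from -1 (fully open) to 1 (shut). A call has 1 to 8 rows; each row shifts and turns the pose as measured when the row begins, along the tool's axes as they then stand; what a row does not reach is not made up. A row lasts 1/12 s, in which the tool goes at most 41.7 mm and 7.16 degrees, less where a joint would pass 70% of its speed; a pose out of reach is approached as far as the arm can. A call is refused whole if a number of a shift passes 41.7 or a number of a turn 0.125, either way. A call with a gripper value outside its range is refused whole. The fingers move at their own pace and stop on an object; FORCE is the grip in N (left out, the last holds). Time passes only in rows, so rows that do not move let the fingers close. It gives the time, the measured TCP pose, the force and the opening at its end, in the units of the state.
- ctrl.get_obs(): the state, without advancing time (a new reading comes with each control period).
- eyes.get_image(name): name is "side" or "top" or "wrist"; returns a dict with "image" (400x640x3 uint8, red, green, blue), "vertical_fov" (degrees; the focal length in pixels is half the picture's height over the tangent of half this angle, whatever the lens; pixels are square), "cx", "cy" (the principal point, pixels), "rvec" (rotation vector, rad) and "tvec" (3), from world to camera coordinates, as OpenCV has them; the wrist camera has in their place "mount" (4x4, takes a point from camera to tool coordinates, whose origin is the TCP and whose axes are the flange's). Camera axes: x right, y down, z forward; pixel columns grow to the right and rows downward; lengths in m; the calibration is good to about 2 mm. The wrist camera is an equidistant fisheye: a pixel r from the principal point sees the ray r / f radians off the axis. A picture is of the moment at which its call begins: read the wrist's pose just before it. There is no depth.
- ctrl.finish_job(): hands the job in, once; it reports no verdict.
Trained networks look in a picture, given as the dict that the camera call returned (one of the last four; its "shot" number tells which), for a name from the list of things; names that differ only in an ending like _2 or _b are one class to them, and where a whole thing is asked for, a point or a joint stands for the part that bears it (a point fixed in the world has none). Each returns a list of dicts, best first, with "confidence" (0 to 1); they miss things now and then, are a little off and sometimes report something else, mostly with a low value. They report only what shows in the picture. A call takes as long as a camera call.
- spotter.look_for(query, picture): "centre" ([x, y, z] in m, in world coordinates, good to about 4 mm: the middle of the surface that is visible of it).
- spotter.outline_of(query, picture): "region" (400x640 bool, what is visible of it).
- spotter.mark_of(query, picture): "centre" ([x, y, z] in m, in world coordinates, good to about 4 mm: a listed point, or the origin of a listed thing).
The state is a dict: "t": time; "q": joint angles; "dq": joint speeds; "effort": joint torques, N m; "tool_pos": TCP position; "tool_rot": TCP orientation; "contact_force": force on the tool from outside, world axes, zero at the start; "wrist_torque": the same for the moment, N m; "opening": finger opening in m.
Only numpy, scipy, OpenCV 4.12 (cv2) and the standard library are available. Lean on these libraries where they do the work, as an engineer would, in place of code of your own. Each camera call takes 0.05 s, during which the arm holds its last target.

## Task

Take the blue-handled hook pole from its rack, put its hook through the yellow eye on top of the tipped-back window of the sample hood, and gently pull the window fully shut past its catch; then keep it pulled against its seal with about 12 N for a second so that the seal seats, never pulling harder than 18 N. Unhook the pole, leaving the window shut, and lay the pole back in the two cradles of its rack as it lay before. Move the window only with the pole, not with the hand, and leave the other things on the bench where they are.

Things in the scene. Friction and masses are not known exactly. Their poses are not given: they have to be found in the camera images.
- hood: White sample hood with a blue stripe, fixed. Origin on the bench below the middle of the window's hinge; x from its front to its rear, y along the hinge, z up. Lower case x -30 to 160, y -135 to 135, 118 high; side walls (x 0 to 150, |y| 116 to 132) rise to 263, rear wall (x 146 to 158) to 170. The pole comes from the front (-x), where nothing is higher than 118.
- window (a joint): Angle (rad) of the smoked window about its bottom edge: 0 upright and shut (hard stop), larger is tipped back to the hood's +x, at most 0.95. The stiff hinge (0.35 N m) keeps it where left. From about 0.07 to 0.02 rad a sprung catch in the side wall resists: the pull at the eye peaks at about 8 to 11 N; below about 0.02 it snaps home to 0 and holds against a firm seal.
- window_hinge (a point): Middle of the window's hinge line, 130 mm above the bench. The window is 8 thick and 220 wide, its top edge 135 mm from the hinge, about 0.3 kg.
- window_eye (a point): Centre of the yellow ring eye standing on the middle of the window's top edge, 160 mm from the hinge line. Ring 32 mm outside, 20 free bore, 6 thick; its hole runs along the hinge line (hood's y), so a bar through it turns freely as the window swings. Axes: the window's (y along the hinge, z from hinge to eye).
- rack: Grey rack fixed on the bench, base 200 x 80 x 10 mm, with two open-topped U cradles, each 12 long: at x = -70 for the handle (slot 32 wide, floor 66 up), at x = +90 for the shank (slot 28 wide, floor 70.5 up); cheeks rise 18 above the floors. Origin on the bench; x along the pole lying in it, z up. The handle is free for fingers between the cradles.
- pole: Hook pole, 0.12 to 0.2 kg. Origin on its axis at the place to grip; x along it to the hook. Blue square handle 18 x 18 mm, x = -90 to +50; steel shank 9 thick to x = 180, bent there square into a straight hook peg 9 thick along the pole's +y. In the rack its origin lies 75 above the bench, within 8 of the rack's origin along x, its axes as the rack's, the peg level.
- pole_hook (a point): Middle of the hook peg: x = 180, y = 25, z = 0 mm in the pole's frame. Axes: those of the pole.
- pole_tip (a point): Free end of the hook peg: x = 180, y = 49.5, z = 0 mm in the pole's frame.

How it is judged:
By the outcome, as a careful person would: the job done as asked, in the order asked, and still so for the second after the job is handed in, with the robot touching nothing.
It also fails if it takes over 72 s, if anything falls off the work surface, if the arm or the gripper's body presses on something with over 40 N, if the wrist force passes 120 N, or if a joint passes its speed limit or range.

## Working session

There is one attempt and no reset: what is moved stays moved. The work goes in short steps, Python scripts to look and compute and a shell command to move; the robot and the scene stay as the last step left them, time stands still between calls to the robot, and variables do not carry over. Pictures are saved under pics/ and viewed, and the job is handed in when it is done.

```bash
ls; mkdir -p pics
cat > h.py <<'E'
import numpy as np, cv2
from scipy.spatial.transform import Rotation as R
from station import ctrl, eyes, spotter
def snap(n,fn):
    p=eyes.get_image(n); cv2.imwrite('pics/'+fn,cv2.cvtColor(p['image'],cv2.COLOR_RGB2BGR)); return p
def T():
    o=ctrl.get_obs(); return o,np.array(o['tool_pos']),R.from_rotvec(o['tool_rot'])
def proj(p,X):
    f=200/np.tan(np.radians(p['vertical_fov'])/2)
    c=R.from_rotvec(np.array(p['rvec']).ravel()).apply(np.atleast_2d(X))+np.array(p['tvec']).ravel()
    return np.c_[p['cx']+f*c[:,0]/c[:,2],p['cy']+f*c[:,1]/c[:,2]]
E
python3 - <<'E'
from h import *
o,t,r=T(); print(o)
for n in ['side','top']:
    p=snap(n,n+'0.png')
    print(n,p['vertical_fov'],p['rvec'],p['tvec'])
    for q in ['hood','window_hinge','window_eye','rack','pole','pole_hook','pole_tip']:
        for d in spotter.mark_of(q,p)[:2]: print(q,np.round(d['centre'],4),round(d['confidence'],2))
print(r.as_matrix().round(3))
E
```

```text
pics
{'t': 0.0, 'q': array([ 1.04299046e+00,  5.33112008e-02,  1.61427176e+00, -4.86572254e-06,
        1.47603038e+00, -1.18993737e-01]), 'dq': array([-0.0005565 ,  0.00048098,  0.00031812, -0.00023283, -0.00087781,
       -0.00156074]), 'effort': array([-7.09919914e-05, -3.93683124e+01, -3.70178461e+01, -9.67062351e-05,
        7.09698055e-03,  3.15658633e-05]), 'tool_pos': array([0.24830744, 0.57325942, 0.40350427]), 'tool_rot': array([-6.37567723e-01, -3.07556453e+00,  3.01135452e-03]), 'contact_force': array([-0.15562328, -0.74561088, -0.08803705]), 'wrist_torque': array([-0.00842993,  0.03299893, -0.00894409]), 'opening': 0.08519417670574755}
side 47.30420033072388 [ 2.32323203 -0.10280247  0.06996725] [-0.60764514  0.2169981   0.8382047 ]
hood [ 0.5826 -0.1485  0.0007] 0.96
window_hinge [ 0.5819 -0.1523  0.1295] 0.87
window_eye [ 0.5774 -0.2125  0.2774] 0.8
rack [0.5297 0.2852 0.0034] 0.98
pole [0.528  0.288  0.0745] 0.88
pole_hook [0.6846 0.1954 0.0707] 0.77
pole_tip [0.6984 0.2188 0.0741] 0.69
top 42.90897016673825 [ 2.20966263 -2.15381064  0.07829607] [0.07511017 0.62453206 1.17141545]
hood [ 0.5839 -0.1518 -0.    ] 0.89
window_hinge [ 0.5826 -0.1499  0.1304] 0.85
window_eye [ 0.5793 -0.2149  0.2743] 0.66
rack [ 0.5275  0.2831 -0.0008] 0.95
pole [0.5207 0.2864 0.0744] 0.72
pole_hook [0.6846 0.2    0.0715] 0.59
pole_tip [0.6961 0.216  0.0739] 0.65
pole_tip [0.5245 0.2852 0.0812] 0.53
[[-0.918  0.398 -0.001]
 [ 0.398  0.918 -0.002]
 [ 0.    -0.002 -1.   ]]
```

View pics/side0.png

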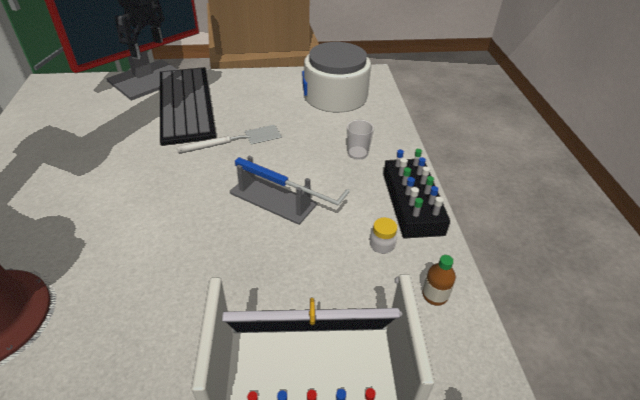

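View pics/top0.png

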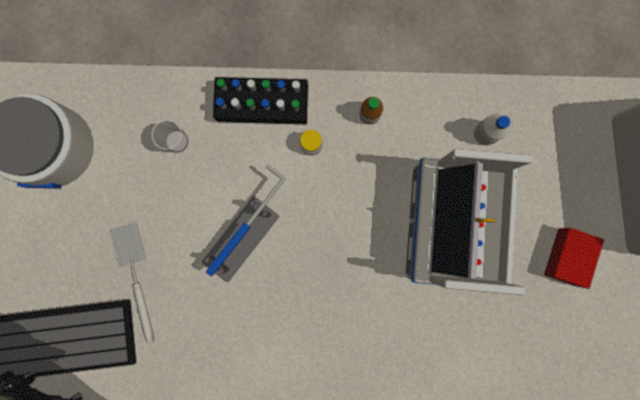

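The pole lies in its rack at about pixel (245,220) in the top view. The hood front faces left (world +y) and its window is tipped back, with the eye near (485,220). Next I'll refine poses by fitting silhouettes.

```bash
cat > fit.py <<'E'
from h import *
from scipy.optimize import minimize
def box(x0,x1,y0,y1,z0,z1): return np.array([[x,y,z] for x in(x0,x1) for y in(y0,y1) for z in(z0,z1)])/1000.
POLE=[box(-90,50,-9,9,-9,9),box(50,184.5,-4.5,4.5,-4.5,4.5),box(175.5,184.5,-4.5,49.5,-4.5,4.5)]
HOOD=[box(-30,160,-135,135,0,118),box(0,150,116,132,100,263),box(0,150,-132,-116,100,263),box(146,158,-132,132,100,170)]
RACK=[box(-100,100,-40,40,0,10)]
S=4
def mask(p,boxes,Rm,t):
    m=np.zeros((400*S//2,640*S//2),np.uint8)
    for b in boxes:
        uv=proj(p,Rm.apply(b)+t)
        h=cv2.convexHull(((uv+.5)*S/2*16-8).astype(np.int32).reshape(-1,1,2))
        cv2.fillConvexPoly(m,h,1,shift=4)
    return m
def fit(pics,regs,gen,x0,step):
    big=[cv2.resize(r.astype(np.uint8),(640*S//2,400*S//2),interpolation=cv2.INTER_NEAREST) for r in regs]
    def cost(x):
        c=0
        for p,b in zip(pics,big):
            m=gen(p,x); c+=1-(m&b).sum()/max(1,(m|b).sum())
        return c
    sim=np.vstack([x0]+[np.array(x0)+np.eye(len(x0))[i]*step[i] for i in range(len(x0))])
    r=minimize(cost,x0,method='Nelder-Mead',options=dict(initial_simplex=sim,xatol=1e-4,fatol=1e-5,maxiter=200))
    return r.x,r.fun
yaw=lambda a:R.from_euler('z',a)
E
python3 - <<'E'
from fit import *
P=[snap('side','s1.png'),snap('top','t1.png')]
def regs(q):
    return [spotter.outline_of(q,p)[0]['region'] for p in P]
rp=regs('pole');rh=regs('hood');rw=regs('window');rr=regs('rack')
print([r.sum() for r in rp+rh+rw+rr])
gp=lambda p,x:mask(p,POLE,yaw(x[2]),[x[0],x[1],.075])
for sel in ([0],[1],[0,1]):
    print('pole',sel,fit([P[i] for i in sel],[rp[i] for i in sel],gp,[.525,.287,-.64],[.006,.006,.08]))
# hood: region + window excluded for whole silhouette: union of hood & window
gh=lambda p,x:mask(p,HOOD,yaw(x[2]),[x[0],x[1],0])
for sel in ([0],[1],[0,1]):
    h,c=fit([P[i] for i in sel],[rh[i]|rw[i] for i in sel],gh,[.583,-.150,-1.6],[.006,.006,.08]); print('hood',sel,h,c)
v=np.zeros((400,1280,3),np.uint8)
for i,p in enumerate(P):
    im=p['image'].copy(); 
    for m,c in ((rp[i],(255,0,0)),(rh[i],(0,255,0)),(rw[i],(255,255,0))):
        k,_=cv2.findContours(m.astype(np.uint8),0,2); cv2.drawContours(im,k,-1,c,1)
    cv2.imwrite(f'pics/ov{i}.png',im[...,::-1])
WIN=[box(-8,0,-110,110,0,135),box(-7,-1,-16,16,144,176)]
for off in (-8,-4,0):
  W=[box(off,off+8,-110,110,0,135),box(off+1,off+7,-16,16,144,176)]
  gw=lambda p,x:mask(p,W,yaw(h[2])*R.from_euler('y',x[0]),yaw(h[2]).apply([0,0,.13])+[h[0],h[1],0])
  for sel in ([0],[1]): print('win',off,sel,fit([P[i] for i in sel],[rw[i] for i in sel],gw,[.41],[.05]))
E
```

```text
[np.int64(739), np.int64(14503), np.int64(22423), np.int64(14468), np.int64(3753), np.int64(5052), np.int64(2373), np.int64(2353)]
pole [0] (array([ 0.52432536,  0.28929063, -0.64983769]), np.float64(0.3254221816522136))
pole [1] (array([ 0.525,  0.287, -0.64 ]), np.float64(1.0))
pole [0, 1] (array([ 0.52432536,  0.28929063, -0.64983769]), np.float64(1.3254221816522136))
hood [0] [ 0.58309314 -0.13729737 -1.62646719] 0.03897404633339141
hood [1] [ 0.57914525 -0.14913018 -1.63062706] 0.02161000456906914
hood [0, 1] [ 0.5815425  -0.14839107 -1.63036614] 0.10022207153431639
win -8 [0] (array([0.43597656]), np.float64(0.17147446193382587))
win -8 [1] (array([0.45321289]), np.float64(0.11879580462544437))
win -4 [0] (array([0.40628906]), np.float64(0.07814083080040524))
win -4 [1] (array([0.42386719]), np.float64(0.0921338155515371))
win 0 [0] (array([0.37679688]), np.float64(0.1634467430329971))
win 0 [1] (array([0.39261719]), np.float64(0.07081664959493439))
```

Run:
```python
from fit import *
P=[snap('side','s2.png'),snap('top','t2.png')]
for i,p in enumerate(P):
    c=[(d['region'].sum(),round(d['confidence'],2)) for d in spotter.outline_of('pole',p)]; print(c)
    g=[d['region'] for d in spotter.outline_of('pole',p) if 300<d['region'].sum()<3000]
    if g:
        x,f=fit([p],[g[0]],lambda p,x:mask(p,POLE,yaw(x[2]),[x[0],x[1],.075]),[.525,.287,-.64],[.006,.006,.08]);print(x,f)
    # colour-based: blue handle
    hsv=cv2.cvtColor(p['image'],cv2.COLOR_RGB2HSV)
    m=cv2.inRange(hsv,(105,120,60),(125,255,255))
    uv=proj(p,[[.525,.287,.075]])[0]; mm=np.zeros_like(m); cv2.circle(mm,tuple(int(a) for a in uv),45,255,-1); m=(m&mm)>0
    x,f=fit([p],[m],lambda p,x:mask(p,POLE[:1],yaw(x[2]),[x[0],x[1],.075]),[.525,.287,-.64],[.006,.006,.08]);print('blue',m.sum(),x,f)
    g=[d['region'] for d in spotter.outline_of('rack',p)]
```

```text
[(np.int64(796), 0.81), (np.int64(2421), 0.71)]
[ 0.52466192  0.28730916 -0.63026964] 0.2758699113031613
blue 487 [ 0.52332817  0.28853999 -0.63596931] 0.25705568268497325
[(np.int64(963), 0.71)]
[ 0.52133524  0.2841653  -0.63232948] 0.12612187057156354
blue 506 [ 0.52217745  0.28485113 -0.64559806] 0.1701602959309494
```

```bash
cat > plan.py <<'E'
from h import *
def grasp_rot(poleyaw,pitch=0,roll=0):
    # tool for pole frame: tool y along pole +-y, tool z = -pole z
    pass
def plan(gp,gr,n):
    """how far to go: per-row tool-axis increments for n rows"""
    o,t,r=T(); gp=np.array(gp)
    rv=(r.inv()*gr).as_rotvec(); out=[]
    dw=(gp-t)/n
    for i in range(n):
        ri=r*R.from_rotvec(rv*i/n)
        out.append(list(np.round(rv/n,3))+list(np.round(ri.inv().apply(dw)*1000,1)))
    for x in out: print(','.join('%g'%v for v in x))
    print('dist mm',np.linalg.norm(gp-t)*1000,'ang',np.linalg.norm(rv))
def toolrot(a):  # tool pointing down with tool y at world angle a
    y=np.array([np.cos(a),np.sin(a),0]);z=np.array([0,0,-1.]);return R.from_matrix(np.c_[np.cross(y,z),y,z])
E
python3 - <<'E'
from plan import *
plan([.523,.2865,.33],toolrot(.936),12)
E
```

```text
0,0,0.019,-30.5,-12.8,6.2
0,0,0.019,-30.7,-12.3,6.2
0,0,0.019,-31,-11.7,6.2
0,0,0.019,-31.2,-11.1,6.2
0,0,0.019,-31.4,-10.5,6.2
0,0,0.019,-31.6,-9.9,6.2
0,0,0.019,-31.8,-9.3,6.2
0,0,0.019,-31.9,-8.7,6.2
0,0,0.019,-32.1,-8.1,6.2
0,0,0.019,-32.2,-7.5,6.2
0,0,0.019,-32.4,-6.9,6.2
0,0,0.019,-32.5,-6.3,6.2
dist mm 404.1460139843787 ang 0.2260107746943001
```

```bash
python3 -m crank '[[0,0,0.019,-30.5,-12.8,6,-1],[0,0,0.019,-30.7,-12.3,6,-1],[0,0,0.019,-31,-11.7,6,-1],[0,0,0.019,-31.2,-11,6,-1],[0,0,0.019,-31.4,-10.5,6,-1],[0,0,0.019,-31.6,-9.9,6,-1],[0,0,0.019,-31.8,-9.3,6,-1],[0,0,0.019,-31.9,-8.7,6,-1]]'
python3 - <<'E'
from plan import *
plan([.523,.2865,.33],toolrot(.936),6)
E
```

```text
t: 2.37
tool_pos: [0.4343, 0.3796, 0.3575]
tool_rot: [0.86, 3.02, 0.013]
contact_force: [0.4, -0.2, -0.4]
opening: 0.0854
0.001,-0,0.013,-20.7,-5.4,4.5
0.001,-0,0.013,-20.8,-5.2,4.5
0.001,-0,0.013,-20.9,-4.9,4.5
0.001,-0,0.013,-20.9,-4.6,4.5
0.001,-0,0.013,-21,-4.3,4.6
0.001,-0,0.013,-21,-4,4.6
dist mm 131.46049582268657 ang 0.08016920417002428
```

```bash
python3 -m crank '[[0,0,0.013,-20.7,-5.4,4.5,-1],[0,0,0.013,-20.8,-5.2,4.5,-1],[0,0,0.013,-20.9,-4.9,4.5,-1],[0,0,0.013,-20.9,-4.6,4.5,-1],[0,0,0.013,-21,-4.3,4.5,-1],[0,0,0.013,-21,-4,4.5,-1],[0,0,0,0,0,0,-1]]'
python3 - <<'E'
from plan import *
plan([.523,.2865,.28],toolrot(.936),2)
p=snap('wrist','w1.png'); print(p['mount'],p['cx'],p['cy'],p['vertical_fov'])
for d in spotter.mark_of('pole',p)[:2]: print(np.round(d['centre'],4),d['confidence'])
for d in spotter.mark_of('pole_hook',p)[:2]: print(np.round(d['centre'],4),d['confidence'])
E
```

```text
t: 2.95
tool_pos: [0.53, 0.2759, 0.328]
tool_rot: [0.996, 2.977, 0.01]
contact_force: [0.2, -0.2, -0.8]
opening: 0.0858
0.003,0,-0.005,6,2,24
0.003,0,-0.005,6,2.1,24
dist mm 49.694849030553954 ang 0.012725419586869187
[[-2.43859554e-04 -9.51295537e-01 -3.08280297e-01  7.85332575e-02]
 [ 9.99999583e-01  3.94751159e-05 -9.12844437e-04 -4.01462507e-04]
 [ 8.80554240e-04 -3.08280391e-01  9.51295130e-01  3.08492499e-02]
 [ 0.00000000e+00  0.00000000e+00  0.00000000e+00  1.00000000e+00]] 321.08083504331813 200.30304423602155 65.70646984690485
[0.5242 0.2892 0.0751] 0.7
[ 0.5296  0.2837 -0.0016] 0.2
```

View pics/w1.png

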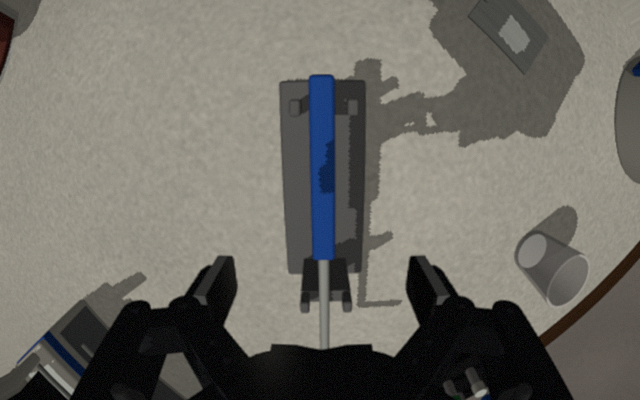

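```bash
cat >> plan.py <<'E'
def wray(p,uv):
    f=200/np.tan(np.radians(p['vertical_fov'])/2)
    d=np.array(uv,float)-[p['cx'],p['cy']]; r=np.linalg.norm(d); th=r/f
    M=np.array(p['mount']); v=np.r_[d/max(r,1e-9)*np.sin(th),np.cos(th)]
    o,t,rt=T(); return t+rt.apply(M[:3,3]), rt.apply(M[:3,:3]@v)
def wplane(p,uv,z):
    a,b=wray(p,uv); return a+b*(z-a[2])/b[2]
E
python3 - <<'E'
from plan import *
p=eyes.get_image('wrist'); hsv=cv2.cvtColor(p['image'],cv2.COLOR_RGB2HSV)
m=cv2.inRange(hsv,(105,120,40),(125,255,255)); m[:,:290]=0;m[:,350:]=0;m[270:]=0
ys=np.where(m.any(1))[0]; print(ys.min(),ys.max())
for y in (90,150,200,250):
    xs=np.where(m[y])[0]; print(y,xs.min(),xs.max()); print(wplane(p,((xs.min()+xs.max())/2,y),.084))
a=wplane(p,(321.5,ys.min()-.5),.084);b=wplane(p,(322.3,ys.max()+.5),.084);print(a,b,np.linalg.norm(a-b),a+(b-a)*90/140, np.arctan2(*(b-a)[1::-1]))
E
```

```text
80 263
90 307 332
[0.45780272 0.33181216 0.084     ]
150 308 332
[0.49149041 0.30705787 0.084     ]
200 309 332
[0.5210427  0.28540623 0.084     ]
250 311 332
[0.55409513 0.26166066 0.084     ]
[0.45276542 0.33726639 0.084     ] [0.56415594 0.25494719 0.084     ] 0.1385073994314292 [0.52437361 0.2843469  0.084     ] -0.6364331982136917
```

Run:
```python
from plan import *
plan([.5235,.2848,.234],toolrot(.936),4)
```

```text
0.002,-0,-0.002,1.8,0.3,23.8
0.002,-0,-0.002,1.8,0.4,23.8
0.002,-0,-0.002,1.8,0.4,23.8
0.002,-0,-0.002,1.8,0.5,23.8
dist mm 95.5619904727665 ang 0.01093763896075091
```

```bash
python3 -m crank '[[0.002,0,-0.002,1.8,0.4,24,-1],[0.002,0,-0.002,1.8,0.4,24,-1],[0.002,0,-0.002,1.8,0.4,24,-1],[0.002,0,-0.002,1.8,0.5,22,-1],[0,0,0,0,0,0,-1]]'
python3 - <<'E'
from plan import *
plan([.5235,.2848,.230],toolrot(.936),2)
E
```

```text
t: 3.57
tool_pos: [0.5219, 0.2907, 0.2382]
tool_rot: [0.963, 2.983, 0.014]
contact_force: [-0.1, -0.0, -0.8]
opening: 0.0854
0.005,0.002,0.005,-2.4,-2,4.1
0.005,0.002,0.005,-2.4,-2,4.1
dist mm 10.258512777353278 ang 0.01515541109192809
```

```bash
python3 -m crank '[[0.005,0.002,0.005,-2.4,-2,4,-1],[0.005,0.002,0.005,-2.4,-2,4,-1],[0,0,0,0,0,0,-1]]'
python3 - <<'E'
from plan import *
plan([.5235,.2848,.230],toolrot(.936),1)
E
```

```text
t: 3.82
tool_pos: [0.5228, 0.2865, 0.2318]
tool_rot: [0.976, 2.985, 0.002]
contact_force: [-0.1, -0.2, -0.5]
opening: 0.0854
0.001,0.001,0.003,-1.6,-0.9,1.8
dist mm 2.5550689539739686 ang 0.0031750676039213692
```

```bash
python3 -m crank '[[0,0,0.002,-1.5,-0.9,1.8,-1],[0,0,0,0,0,0,0.3],[0,0,0,0,0,0,1],[0,0,0,0,0,0,1],[0,0,0,0,0,0,1],[0,0,0,0,0,0,1]]' 40
python3 -m crank '[[0,0,0,0,0,0,1],[0,0,0,0,0,0,1],[0,0,0,0,0,0,1]]' 110
python3 - <<'E'
from plan import *
o,t,r=T();print(t,r.as_matrix().round(3),o['contact_force'],o['wrist_torque'])
snap('wrist','w2.png')
E
```

```text
t: 4.32
tool_pos: [0.5258, 0.285, 0.2358]
tool_rot: [0.978, 2.977, 0.011]
contact_force: [0.2, 0.4, -0.6]
opening: 0.0255
t: 4.57
tool_pos: [0.5259, 0.2851, 0.2363]
tool_rot: [0.979, 2.976, 0.012]
contact_force: [-0.5, 1.1, -0.6]
opening: 0.0153
[0.52592725 0.28507355 0.2362635 ] [[-0.805  0.593  0.01 ]
 [ 0.594  0.805  0.005]
 [-0.006  0.01  -1.   ]] [-0.48666098  1.11898325 -0.5609761 ] [-0.02427784  0.03802328  0.07584263]
```

View pics/w2.png

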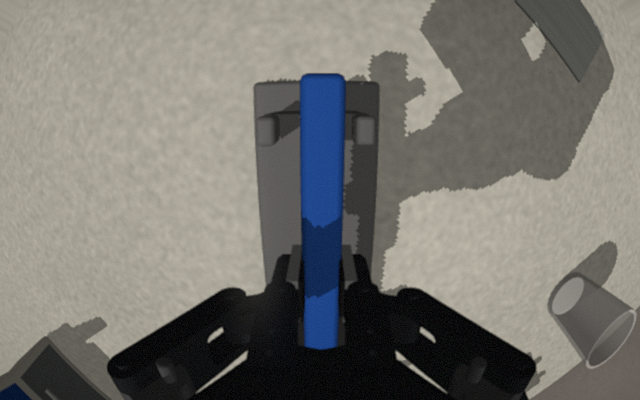

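```bash
python3 -m crank '[[0,0,0,0,0,-8,1],[0,0,0,0,0,-15,1],[0,0,0,0,0,-25,1],[0,0,0,0,0,-35,1],[0,0,0,0,0,-38,1],[0,0,0,0,0,-38,1],[0,0,0,0,0,-35,1],[0,0,0,0,0,-20,1]]'
python3 - <<'E'
from plan import *
o,t,r=T();print(t,r.as_matrix().round(3),o['contact_force'],o['opening'])
snap('side','s3.png')
E
```

```text
t: 5.28
tool_pos: [0.5213, 0.2833, 0.4481]
tool_rot: [-0.977, -2.973, 0.014]
contact_force: [1.5, 0.4, -1.1]
opening: 0.0157
[0.52131642 0.2832816  0.44805798] [[-0.805  0.593 -0.014]
 [ 0.593  0.805 -0.005]
 [ 0.009 -0.012 -1.   ]] [ 1.53801966  0.36862297 -1.07740528] 0.015672988075987798
```

View pics/s3.png

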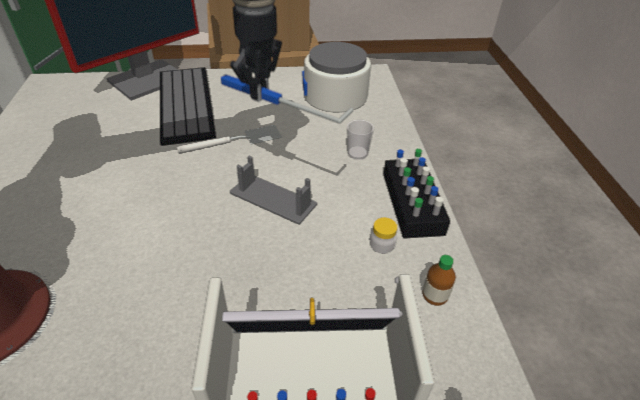

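Run:
```python
from plan import *
plan([.513,.02,.445],toolrot(-.059),12)
```

```text
-0.001,-0,0.083,-12.4,-18.1,0.7
-0.001,-0,0.083,-13.9,-17,0.7
-0.001,-0,0.083,-15.3,-15.8,0.7
-0.001,-0,0.083,-16.5,-14.5,0.7
-0.001,-0,0.083,-17.7,-13.1,0.7
-0.001,-0,0.083,-18.7,-11.6,0.6
-0.001,-0,0.083,-19.6,-10,0.6
-0.001,-0,0.083,-20.3,-8.3,0.6
-0.001,-0,0.083,-20.9,-6.6,0.6
-0.001,-0,0.083,-21.4,-4.9,0.6
-0.001,-0,0.083,-21.8,-3.1,0.6
-0.001,-0,0.083,-21.9,-1.3,0.6
dist mm 263.750429018469 ang 0.9947973404125112
```

```bash
python3 -m crank '[[0,0,0.083,-12.4,-18.1,0.7,1],[0,0,0.083,-13.9,-17,0.7,1],[0,0,0.083,-15.3,-15.8,0.7,1],[0,0,0.083,-16.5,-14.5,0.7,1],[0,0,0.083,-17.7,-13.1,0.7,1],[0,0,0.083,-18.7,-11.6,0.7,1],[0,0,0.083,-19.6,-10,0.7,1],[0,0,0.083,-20.3,-8.3,0.7,1]]'
python3 - <<'E'
from plan import *
plan([.513,.02,.445],toolrot(-.059),5)
E
```

```text
t: 6.0
tool_pos: [0.5119, 0.1047, 0.4496]
tool_rot: [-1.925, -2.478, 0.002]
contact_force: [0.1, 0.6, -1.6]
opening: 0.0154
-0.001,-0,0.062,-16.5,-4,0.9
-0.001,-0,0.062,-16.7,-2.9,0.9
-0.001,-0,0.062,-16.8,-1.9,0.9
-0.001,-0,0.062,-16.9,-0.9,0.9
-0.001,-0,0.062,-16.9,0.2,0.9
dist mm 84.83354958286803 ang 0.3086823926404096
```

```bash
python3 -m crank '[[0,0,0.062,-16.5,-4,0.9,1],[0,0,0.062,-16.7,-3,0.9,1],[0,0,0.062,-16.8,-2,0.9,1],[0,0,0.062,-16.9,-1,0.9,1],[0,0,0.04,-14,0,0.9,1],[0,0,0,0,0,0,1],[0,0,0,0,0,0,1]]'
python3 - <<'E'
from plan import *
P=[snap('side','s4.png'),snap('top','t4.png')]
o,t,r=T();print(t,r.as_matrix().round(3),o['contact_force'],o['wrist_torque'])
for p in P:
  for q in ['pole_hook','pole_tip','window_eye']:
    for d in spotter.mark_of(q,p)[:1]: print(q,np.round(d['centre'],4),round(d['confidence'],2))
  pr=r.as_matrix()  # pole x=-tool x, y = tool y, z=-tool z
  px,py,pz=-pr[:,0],pr[:,1],-pr[:,2]
  org=t+pr[:,2]*.161-.0019*px
  print('pred hook',org+.18*px+.025*py,'tip',org+.18*px+.0495*py)
  print(proj(p,[org+.18*px,org+.18*px+.0495*py,[.577,-.2137,.2764]]))
E
```

```text
t: 6.58
tool_pos: [0.509, 0.0153, 0.4403]
tool_rot: [-2.282, -2.147, 0.012]
contact_force: [-0.3, 0.3, -1.4]
opening: 0.0159
[0.50905367 0.01600207 0.44040967] [[ 0.06   0.998 -0.011]
 [ 0.998 -0.06   0.001]
 [-0.    -0.011 -1.   ]] [ 0.68468763  0.13027375 -2.08206754] [ 0.04630194 -0.03630329  0.04632145]
pole_hook [ 0.5221 -0.1648  0.2777] 0.84
pole_tip [ 0.5449 -0.165   0.2751] 0.83
window_eye [ 0.5783 -0.2116  0.2759] 0.83
pred hook [ 0.52159043 -0.16318976  0.27916846] tip [ 0.54604531 -0.16465049  0.27889456]
[[242.91020815 278.61112479]
 [282.59771062 278.15346609]
 [310.50527576 310.99893551]]
pole_hook [ 0.5194 -0.1575  0.2729] 0.9
pole_tip [ 0.5457 -0.1704  0.2796] 0.92
window_eye [ 0.582  -0.2177  0.2722] 0.81
pred hook [ 0.52159043 -0.16318976  0.27916846] tip [ 0.54604531 -0.16465049  0.27889456]
[[457.614501   262.75469805]
 [459.29801874 235.68309764]
 [485.65784512 219.54880121]]
```

View pics/s4.png

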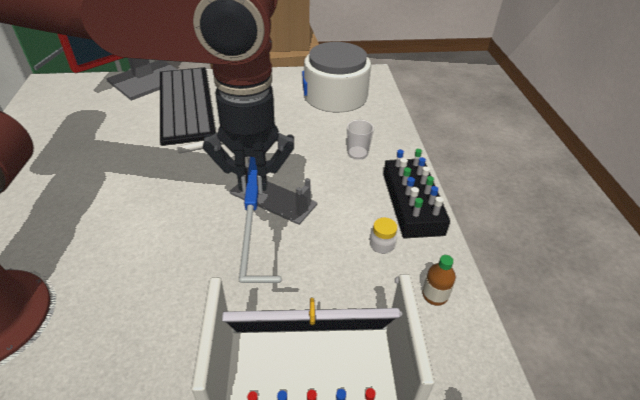

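View pics/t4.png

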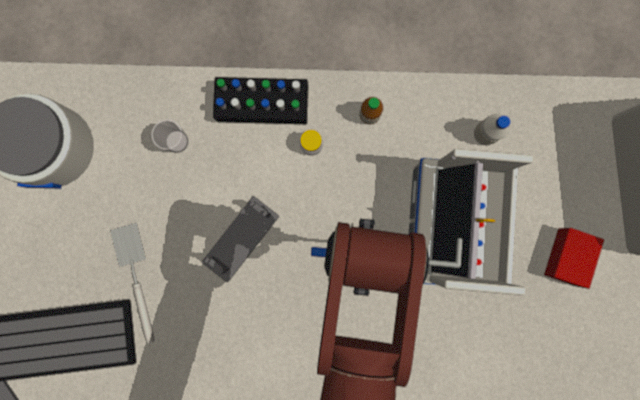

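Run:
```python
import cv2,numpy as np
a=cv2.imread('pics/s4.png')[255:335,225:345];b=cv2.imread('pics/t4.png')[195:275,430:500]
a=cv2.resize(a,None,fx=6,fy=6,interpolation=cv2.INTER_CUBIC);b=cv2.resize(b,None,fx=6,fy=6,interpolation=cv2.INTER_CUBIC)
cv2.imwrite('pics/z4a.png',a);cv2.imwrite('pics/z4b.png',b)
for f,sl in(('s4',(slice(290,330),slice(300,330))),('t4',(slice(205,235),slice(470,500)))):
    im=cv2.imread(f'pics/{f}.png');h=cv2.cvtColor(im,cv2.COLOR_BGR2HSV);m=cv2.inRange(h,(15,110,60),(32,255,255))[sl]
    y,x=np.where(m);print(f,len(y),x.min()+sl[1].start,x.max()+sl[1].start,y.min()+sl[0].start,y.max()+sl[0].start,x.mean()+sl[1].start,y.mean()+sl[0].start)
```

```text
s4 133 309 315 298 324 311.82706766917295 311.7894736842105
t4 56 476 495 218 221 485.76785714285717 219.85714285714286
```

View pics/z4a.png

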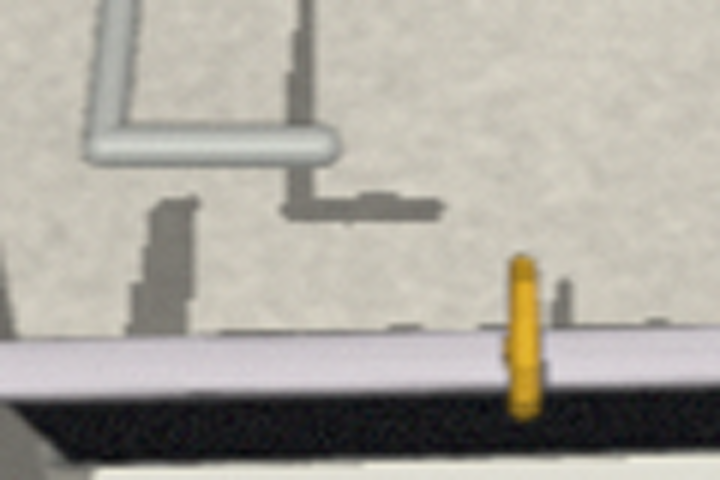

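View pics/z4b.png

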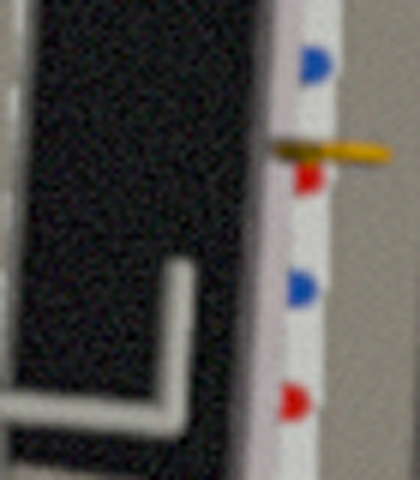

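```bash
cat >> plan.py <<'E'
def pole():
    o,t,r=T(); pr=r.as_matrix(); px,py,pz=-pr[:,0],pr[:,1],-pr[:,2]
    org=t-pz*.161-.0019*px-.002*py
    return o,t,r,px,py,pz,org+.18*px+.025*py
EYE=np.array([.5775,-.2137,.2764])
def err(eye=EYE):
    o,t,r,px,py,pz,h=pole(); d=eye-h
    print('t',round(o['t'],2),'hook->eye mm along px,py,pz',np.round(1000*np.array([d@px,d@py,d@pz]),1),'F',np.round(o['contact_force'],2),'py',py.round(3),'px',px.round(3),'open',round(o['opening'],4))
E
python3 - <<'E'
from plan import *
err();plan([.512,-.031,.4384],toolrot(-.059),4)
E
```

```text
t 6.98 hook->eye mm along px,py,pz [47.3 60.4 -2.9] F [ 0.05  0.06 -1.8 ] py [ 0.998 -0.059 -0.01 ] px [-0.059 -0.998  0.   ] open 0.0158
-0.003,0,-0,-11.7,1.4,0.6
-0.003,0,-0,-11.7,1.4,0.6
-0.003,0,-0,-11.7,1.4,0.6
-0.003,0,-0,-11.7,1.4,0.6
dist mm 47.381875113898836 ang 0.01010954253635581
```

```bash
python3 -m crank '[[-0.003,0,0,-11.7,1.4,0.6,1],[-0.003,0,0,-11.7,1.4,0.6,1],[-0.003,0,0,-11.7,1.4,0.6,1],[-0.003,0,0,-11.7,1.4,0.6,1],[0,0,0,0,0,0,1],[0,0,0,0,0,0,1]]'
python3 - <<'E'
from plan import *
err()
E
```

```text
t: 7.48
tool_pos: [0.5124, -0.0354, 0.4385]
tool_rot: [2.282, 2.154, 0.002]
contact_force: [1.0, 0.5, -1.9]
opening: 0.016
t 7.48 hook->eye mm along px,py,pz [-4.2 51.7 -1.7] F [ 0.97  0.45 -1.87] py [ 0.998 -0.058  0.004] px [-0.058 -0.998  0.002] open 0.016
```

```bash
python3 -m crank '[[0,0,0,4.2,10,1.7,1],[0,0,0,0,0,0,1],[0,0,0,0,0,0,1]]'
python3 - <<'E'
from plan import *
err();
P=[snap('side','s5.png'),snap('top','t5.png')]
a=cv2.imread('pics/s5.png')[255:335,225:345];b=cv2.imread('pics/t5.png')[195:275,430:500]
a=cv2.resize(a,None,fx=6,fy=6,interpolation=cv2.INTER_CUBIC);b=cv2.resize(b,None,fx=6,fy=6,interpolation=cv2.INTER_CUBIC)
c=np.zeros((480,1150,3),np.uint8);c[:,:720]=a;c[:,730:]=b;cv2.imwrite('pics/z5.png',cv2.resize(c,(800,334)))
E
```

```text
t: 7.73
tool_pos: [0.5226, -0.0326, 0.4369]
tool_rot: [2.284, 2.152, 0.002]
contact_force: [-1.1, 0.7, -1.9]
opening: 0.0158
t 7.73 hook->eye mm along px,py,pz [-0.8 42.   0. ] F [-1.14  0.69 -1.92] py [ 0.998 -0.059  0.003] px [-0.059 -0.998  0.001] open 0.0158
```

View pics/z5.png

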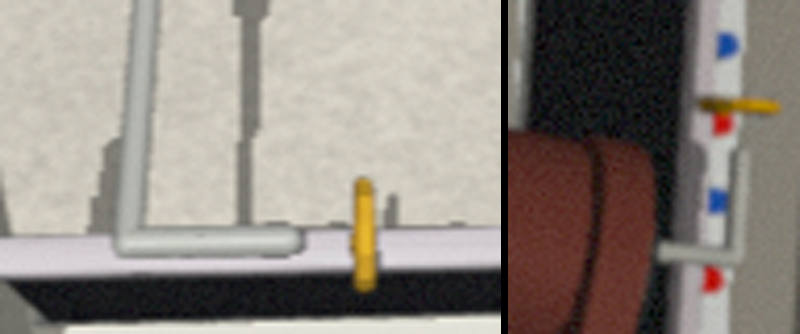

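```bash
python3 -m crank '[[0,0,0,0.4,6,-2,1],[0,0,0,0,8,0,1],[0,0,0,0,5,0,1],[0,0,0,0,0,0,1]]'
python3 - <<'E'
from plan import *
err()
E
```

```text
t: 8.17
tool_pos: [0.5427, -0.0328, 0.4397]
tool_rot: [2.282, 2.153, 0.003]
contact_force: [-0.6, -0.2, -1.4]
opening: 0.0158
t 8.17 hook->eye mm along px,py,pz [ 0.2 21.6 -2.8] F [-0.55 -0.18 -1.43] py [ 0.998 -0.058  0.005] px [-0.058 -0.998  0.002] open 0.0158
```

```bash
python3 -m crank '[[0,0,0,0,7,0.5,1],[0,0,0,0,7,0,1],[0,0,0,0,4,0,1],[0,0,0,0,0,0,1]]'
python3 - <<'E'
from plan import *
err();
P=[snap('side','s6.png'),snap('top','t6.png')]
a=cv2.imread('pics/s6.png')[255:335,225:345];b=cv2.imread('pics/t6.png')[195:275,430:500]
a=cv2.resize(a,None,fx=6,fy=6,interpolation=cv2.INTER_CUBIC);b=cv2.resize(b,None,fx=6,fy=6,interpolation=cv2.INTER_CUBIC)
c=np.zeros((480,1150,3),np.uint8);c[:,:720]=a;c[:,730:]=b;cv2.imwrite('pics/z6.png',cv2.resize(c,(800,334)))
E
```

```text
t: 8.5
tool_pos: [0.5631, -0.0339, 0.4391]
tool_rot: [2.282, 2.153, 0.003]
contact_force: [-0.0, 0.8, -1.4]
opening: 0.016
t 8.5 hook->eye mm along px,py,pz [ 0.3  1.1 -2.1] F [-0.04  0.8  -1.4 ] py [ 0.998 -0.058  0.004] px [-0.058 -0.998  0.002] open 0.016
```

View pics/z6.png

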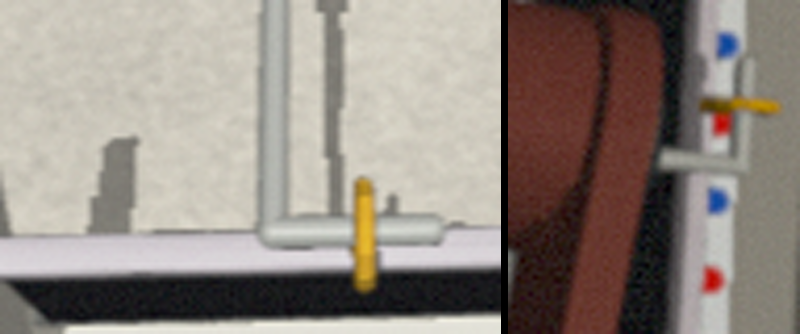

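The peg (side-view crop) runs through the yellow ring and shows on both sides of it. The window hasn't moved. I'll pull in small steps and watch the force.

```bash
python3 -m crank '[[0,0,0,3,0,0,1],[0,0,0,4,0,-1,1],[0,0,0,4,0,-1,1],[0,0,0,4,0,-1.5,1]]'
python3 - <<'E'
from plan import *
err()
E
python3 -m crank '[[0,0,0,4,0,-1.5,1],[0,0,0,4,0,-1.5,1],[0,0,0,4,0,-1,1]]'
python3 - <<'E'
from plan import *
err()
E
```

```text
t: 8.93
tool_pos: [0.5632, -0.0192, 0.4423]
tool_rot: [2.282, 2.15, -0.002]
contact_force: [1.5, -3.1, -2.6]
opening: 0.0156
t 8.93 hook->eye mm along px,py,pz [14.3  2.3 -6. ] F [ 1.53 -3.14 -2.64] py [ 0.998 -0.06   0.004] px [-0.06  -0.998  0.005] open 0.0156
t: 9.18
tool_pos: [0.5636, -0.006, 0.4464]
tool_rot: [2.282, 2.149, -0.003]
contact_force: [-0.0, -2.6, -2.5]
opening: 0.0161
t 9.18 hook->eye mm along px,py,pz [ 27.4   2.7 -10.3] F [-0.02 -2.59 -2.55] py [ 0.998 -0.06   0.004] px [-0.06  -0.998  0.006] open 0.0161
```

```bash
python3 -m crank '[[0,0,0,4,0,-0.8,1],[0,0,0,4,0,-0.7,1],[0,0,0,4,0,-0.6,1],[0,0,0,4,0,-0.5,1],[0,0,0,4,0,-0.4,1]]'
python3 - <<'E'
from plan import *
err();
P=[snap('side','s7.png')]
for d in spotter.mark_of('window_eye',P[0])[:1]: print(d)
E
```

```text
t: 9.6
tool_pos: [0.5647, 0.0165, 0.4498]
tool_rot: [2.282, 2.15, -0.003]
contact_force: [0.4, -2.5, -2.1]
opening: 0.0156
t 9.6 hook->eye mm along px,py,pz [ 49.9   2.8 -13.8] F [ 0.39 -2.48 -2.11] py [ 0.998 -0.06   0.003] px [-0.06  -0.998  0.006] open 0.0156
{'centre': [0.5811, -0.1682, 0.2883], 'confidence': 0.88}
```

View pics/s7.png

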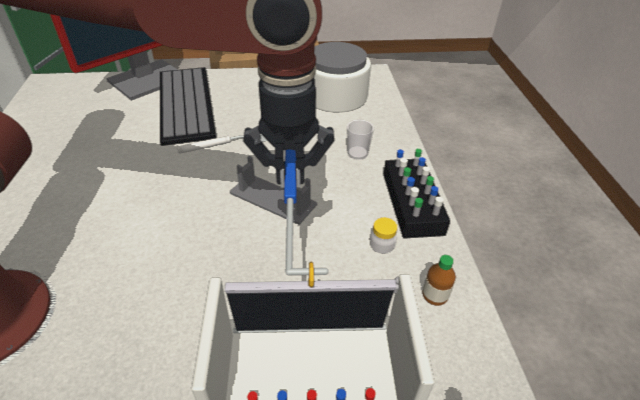

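```bash
python3 -m crank '[[0,0,0,2,0,-0.2,1],[0,0,0,2,0,-0.2,1]]'
python3 -m crank '[[0,0,0,2,0,0,1],[0,0,0,2,0,0,1]]'
python3 -m crank '[[0,0,0,2,0,0,1]]'
python3 -m crank '[[0,0,0,2,0,0,1]]'
python3 - <<'E'
from plan import *
err()
E
```

```text
t: 9.87
tool_pos: [0.5649, 0.021, 0.4505]
tool_rot: [2.281, 2.151, -0.003]
contact_force: [0.4, -2.4, -2.9]
opening: 0.0156
t: 10.03
tool_pos: [0.5652, 0.025, 0.4505]
tool_rot: [2.281, 2.149, -0.004]
contact_force: [0.8, -5.8, -2.0]
opening: 0.0159
t: 10.12
tool_pos: [0.5654, 0.0263, 0.4504]
tool_rot: [2.28, 2.146, -0.007]
contact_force: [1.3, -11.1, -3.1]
opening: 0.0156
t: 10.2
tool_pos: [0.5656, 0.0273, 0.4501]
tool_rot: [2.279, 2.143, -0.012]
contact_force: [0.8, -9.2, -4.3]
opening: 0.0156
t 10.2 hook->eye mm along px,py,pz [ 59.2   3.  -16.3] F [ 0.79 -9.24 -4.34] py [ 0.998 -0.062  0.004] px [-0.062 -0.998  0.015] open 0.0156
```

```bash
python3 -m crank '[[0,0,0,1.5,0,0,1]]'
python3 -m crank '[[0,0,0,1.5,0,0,1]]'
python3 -m crank '[[0,0,0,1.5,0,0,1]]'
```

```text
t: 10.28
tool_pos: [0.5658, 0.0279, 0.4497]
tool_rot: [2.279, 2.14, -0.016]
contact_force: [1.6, -9.0, -3.9]
opening: 0.0159
t: 10.37
tool_pos: [0.566, 0.0284, 0.4491]
tool_rot: [2.278, 2.137, -0.02]
contact_force: [0.9, -8.1, -4.2]
opening: 0.0158
t: 10.45
tool_pos: [0.5662, 0.0289, 0.4485]
tool_rot: [2.278, 2.134, -0.024]
contact_force: [0.9, -8.4, -4.3]
opening: 0.0154
```

Run:
```python
from plan import *
err(np.array([.5805,-.1495,.290]));o,t,r=T()
print((r.inv()*toolrot(-.059)).as_rotvec().round(4))
```

```text
t 10.45 hook->eye mm along px,py,pz [-4.9  2.3 -1.9] F [ 0.87 -8.45 -4.32] py [ 0.998 -0.065  0.004] px [-0.065 -0.998  0.025] open 0.0154
[ 0.0038  0.0247 -0.0062]
```

```bash
python3 -m crank '[[0,0.008,-0.002,1.5,0,-0.3,1]]'
python3 -m crank '[[0,0.01,-0.002,1.5,0,-0.3,1]]'
python3 - <<'E'
from plan import *
err(np.array([.5805,-.1495,.290]));o,t,r=T()
print((r.inv()*toolrot(-.059)).as_rotvec().round(4))
E
```

```text
t: 10.53
tool_pos: [0.5664, 0.0292, 0.4483]
tool_rot: [2.279, 2.137, -0.021]
contact_force: [0.2, -11.0, -2.7]
opening: 0.0158
t: 10.62
tool_pos: [0.5666, 0.0292, 0.4483]
tool_rot: [2.282, 2.139, -0.015]
contact_force: [0.3, -10.6, -2.1]
opening: 0.0154
t 10.62 hook->eye mm along px,py,pz [-3.3  1.8 -0.3] F [  0.33 -10.56  -2.08] py [ 0.998 -0.064  0.004] px [-0.064 -0.998  0.017] open 0.0154
[ 0.0036  0.0169 -0.0055]
```

```bash
python3 -m crank '[[0,0.012,-0.002,2,0,-0.3,1]]'
python3 -m crank '[[0,0.012,-0.002,2,0,-0.3,1]]'
python3 - <<'E'
from plan import *
err(np.array([.5805,-.1495,.290]));o,t,r=T()
print((r.inv()*toolrot(-.059)).as_rotvec().round(4))
E
```

```text
t: 10.7
tool_pos: [0.5668, 0.0296, 0.4486]
tool_rot: [2.285, 2.142, -0.008]
contact_force: [-0.3, -9.8, -0.7]
opening: 0.0155
t: 10.78
tool_pos: [0.567, 0.0301, 0.4491]
tool_rot: [2.288, 2.144, -0.0]
contact_force: [-0.5, -8.1, 0.2]
opening: 0.0158
t 10.78 hook->eye mm along px,py,pz [-0.4  1.4  1. ] F [-0.5  -8.14  0.15] py [ 0.998 -0.065  0.004] px [-0.065 -0.998  0.004] open 0.0158
[ 0.0043  0.0041 -0.006 ]
```

```bash
python3 -m crank '[[0,0.008,-0.002,2,0,-0.7,1]]'
python3 -m crank '[[0,0.008,-0.002,2,0,-0.7,1]]'
python3 - <<'E'
from plan import *
err(np.array([.5805,-.1495,.290]));o,t,r=T()
print((r.inv()*toolrot(-.059)).as_rotvec().round(4))
E
```

```text
t: 10.87
tool_pos: [0.5672, 0.0307, 0.4502]
tool_rot: [2.29, 2.145, 0.004]
contact_force: [-0.9, -7.0, -0.9]
opening: 0.0158
t: 10.95
tool_pos: [0.5673, 0.0315, 0.4512]
tool_rot: [2.293, 2.147, 0.009]
contact_force: [-0.5, -6.9, -0.8]
opening: 0.0158
t 10.95 hook->eye mm along px,py,pz [2.2 1.3 0.3] F [-0.45 -6.9  -0.8 ] py [ 0.998 -0.066  0.004] px [-0.066 -0.998 -0.003] open 0.0158
[ 0.0044 -0.0034 -0.0066]
```

```bash
python3 -m crank '[[0,0.003,-0.003,1.5,0,-0.3,1]]'
python3 -m crank '[[0,0.003,-0.003,1.5,0,0,1]]'
python3 - <<'E'
from plan import *
err(np.array([.5805,-.1495,.290]));o,t,r=T()
print((r.inv()*toolrot(-.059)).as_rotvec().round(4))
E
```

```text
t: 11.03
tool_pos: [0.5674, 0.0322, 0.4517]
tool_rot: [-2.292, -2.148, -0.009]
contact_force: [-1.4, -4.7, -1.4]
opening: 0.0156
t: 11.12
tool_pos: [0.5674, 0.0331, 0.4518]
tool_rot: [-2.289, -2.149, -0.01]
contact_force: [-0.6, -3.4, -2.2]
opening: 0.016
t 11.12 hook->eye mm along px,py,pz [4.2 1.2 0.1] F [-0.62 -3.43 -2.2 ] py [ 0.998 -0.063  0.003] px [-0.063 -0.998 -0.006] open 0.016
[ 0.003  -0.0057 -0.0042]
```

```bash
python3 -m crank '[[0,0,-0.002,1.5,0,0,1]]'
python3 -m crank '[[0,0,-0.002,1.5,0,0,1]]'
python3 -m crank '[[0,0,-0.002,1.5,0,0,1]]'
python3 - <<'E'
from plan import *
err(np.array([.5805,-.1495,.290]));o,t,r=T()
print((r.inv()*toolrot(-.059)).as_rotvec().round(4))
E
```

```text
t: 11.2
tool_pos: [0.5674, 0.0342, 0.4518]
tool_rot: [-2.288, -2.15, -0.008]
contact_force: [-1.0, -4.3, -3.0]
opening: 0.0155
t: 11.28
tool_pos: [0.5674, 0.0351, 0.4517]
tool_rot: [-2.289, -2.152, -0.004]
contact_force: [-1.2, -9.6, -3.4]
opening: 0.0157
t: 11.37
tool_pos: [0.5674, 0.0358, 0.4514]
tool_rot: [2.287, 2.151, -0.001]
contact_force: [-0.9, -9.3, -3.6]
opening: 0.0157
t 11.37 hook->eye mm along px,py,pz [ 5.8  1.2 -0.8] F [-0.87 -9.28 -3.62] py [ 0.998 -0.061  0.001] px [-0.061 -0.998  0.002] open 0.0157
[ 0.0011  0.0019 -0.0019]
```

```bash
python3 -m crank '[[0,0.006,-0.002,2,0,-0.3,1]]'
python3 -m crank '[[0,0.006,-0.001,2,0,-0.3,1]]'
python3 - <<'E'
from plan import *
err(np.array([.5805,-.1495,.290]));o,t,r=T()
print((r.inv()*toolrot(-.059)).as_rotvec().round(4))
E
```

```text
t: 11.45
tool_pos: [0.5675, 0.0363, 0.4513]
tool_rot: [2.286, 2.151, -0.003]
contact_force: [0.0, -15.3, -3.6]
opening: 0.0154
t: 11.53
tool_pos: [0.5677, 0.0364, 0.4511]
tool_rot: [2.287, 2.149, -0.005]
contact_force: [-0.2, -13.9, -3.3]
opening: 0.0157
t 11.53 hook->eye mm along px,py,pz [ 6.   1.3 -0.9] F [ -0.23 -13.94  -3.27] py [ 0.998 -0.062  0.   ] px [-0.062 -0.998  0.004] open 0.0157
[ 0.0002  0.0042 -0.0032]
```

Slightly high; ease off to about 12 N.

```bash
python3 -m crank '[[0,0.006,-0.001,1.4,0,-0.3,1]]'
python3 -m crank '[[0,0.006,-0.001,1.4,0,-0.3,1]]'
python3 -m crank '[[0,0.006,-0.001,1.4,0,-0.3,1]]'
```

```text
t: 11.62
tool_pos: [0.5679, 0.0363, 0.451]
tool_rot: [2.289, 2.148, -0.005]
contact_force: [-0.8, -10.0, -3.3]
opening: 0.0153
t: 11.7
tool_pos: [0.568, 0.0362, 0.4509]
tool_rot: [2.29, 2.148, -0.004]
contact_force: [0.2, -10.9, -2.4]
opening: 0.0156
t: 11.78
tool_pos: [0.5682, 0.0361, 0.4509]
tool_rot: [2.291, 2.147, -0.004]
contact_force: [-1.4, -11.3, -3.4]
opening: 0.0155
```

```bash
python3 -m crank '[[0,0.006,-0.002,1.6,0,-0.3,1],[0,0.006,-0.002,1.6,0,-0.3,1]]'
python3 -m crank '[[0,0.006,-0.002,1.6,0,-0.3,1],[0,0.006,-0.002,1.6,0,-0.3,1]]'
python3 -m crank '[[0,0.006,-0.002,1.6,0,-0.3,1],[0,0.006,-0.002,1.6,0,-0.3,1]]'
```

```text
t: 11.95
tool_pos: [0.5685, 0.0361, 0.4509]
tool_rot: [2.292, 2.147, -0.004]
contact_force: [-0.8, -12.0, -2.2]
opening: 0.0157
t: 12.12
tool_pos: [0.5688, 0.0361, 0.451]
tool_rot: [2.294, 2.147, -0.005]
contact_force: [-0.3, -11.1, -1.8]
opening: 0.0157
t: 12.28
tool_pos: [0.569, 0.036, 0.451]
tool_rot: [-2.294, -2.146, 0.005]
contact_force: [-1.1, -12.2, -2.5]
opening: 0.0159
```

Run:
```python
from plan import *
err(np.array([.5805,-.1495,.290]));o,t,r=T()
print((r.inv()*toolrot(-.059)).as_rotvec().round(4))
```

```text
t 12.28 hook->eye mm along px,py,pz [ 5.9  1.3 -0.3] F [ -1.08 -12.17  -2.46] py [ 0.998 -0.067 -0.003] px [-0.067 -0.998  0.002] open 0.0159
[-0.0027  0.0021 -0.0078]
```

Steady at about 12 N. I'll hold it for more than a second.

```bash
for i in 1; do python3 -m crank '[[0,0.006,-0.002,1.65,0,-0.3,1],[0,0.006,-0.002,1.65,0,-0.3,1],[0,0.006,-0.002,1.65,0,-0.3,1],[0,0.006,-0.002,1.65,0,-0.3,1]]'; done
python3 -m crank '[[0,0.006,-0.002,1.65,0,-0.3,1],[0,0.006,-0.002,1.65,0,-0.3,1],[0,0.006,-0.002,1.65,0,-0.3,1],[0,0.006,-0.002,1.65,0,-0.3,1]]'
python3 -m crank '[[0,0.006,-0.002,1.65,0,-0.3,1],[0,0.006,-0.002,1.65,0,-0.3,1],[0,0.006,-0.002,1.65,0,-0.3,1],[0,0.006,-0.002,1.65,0,-0.3,1]]'
python3 -m crank '[[0,0.006,-0.002,1.65,0,-0.3,1],[0,0.006,-0.002,1.65,0,-0.3,1],[0,0.006,-0.002,1.65,0,-0.3,1]]'
python3 - <<'E'
from plan import *
err(np.array([.5805,-.1495,.290]));o,t,r=T()
print((r.inv()*toolrot(-.059)).as_rotvec().round(4))
E
```

```text
t: 12.62
tool_pos: [0.5696, 0.0361, 0.4511]
tool_rot: [-2.295, -2.143, 0.007]
contact_force: [-0.4, -11.9, -2.2]
opening: 0.0156
t: 12.95
tool_pos: [0.5701, 0.0361, 0.4511]
tool_rot: [-2.295, -2.141, 0.009]
contact_force: [-0.0, -12.9, -2.5]
opening: 0.0156
t: 13.28
tool_pos: [0.5706, 0.036, 0.4512]
tool_rot: [-2.296, -2.138, 0.011]
contact_force: [-0.8, -12.6, -2.1]
opening: 0.0154
t: 13.53
tool_pos: [0.5711, 0.036, 0.4512]
tool_rot: [-2.297, -2.136, 0.012]
contact_force: [-1.8, -12.5, -1.5]
opening: 0.0161
t 13.53 hook->eye mm along px,py,pz [ 5.9  1.3 -0.3] F [ -1.85 -12.5   -1.47] py [ 0.997 -0.072 -0.009] px [-0.072 -0.997  0.002] open 0.0161
[-0.0091  0.002  -0.0135]
```

```bash
python3 -m crank '[[-0.004,0,-0.006,-2,0,0,1],[-0.004,0,-0.006,-2,0,0,1],[0,0,0,0,0,0,1],[0,0,0,0,0,0,1]]'
python3 - <<'E'
from plan import *
err(np.array([.5805,-.1495,.290]));o,t,r=T()
print((r.inv()*toolrot(-.059)).as_rotvec().round(4))
snap('side','s8.png');snap('top','t8.png')
a=cv2.imread('pics/s8.png')[225:305,255:375];b=cv2.imread('pics/t8.png')[195:275,430:500]
a=cv2.resize(a,None,fx=6,fy=6,interpolation=cv2.INTER_CUBIC);b=cv2.resize(b,None,fx=6,fy=6,interpolation=cv2.INTER_CUBIC)
c=np.zeros((480,1150,3),np.uint8);c[:,:720]=a;c[:,730:]=b;cv2.imwrite('pics/z8.png',cv2.resize(c,(800,334)))
E
```

```text
t: 13.87
tool_pos: [0.5709, 0.0331, 0.4511]
tool_rot: [-2.283, -2.154, -0.004]
contact_force: [0.6, 0.5, -2.1]
opening: 0.0161
t 13.87 hook->eye mm along px,py,pz [ 4.1 -2.8  0.5] F [ 0.62  0.53 -2.09] py [ 0.998 -0.058 -0.   ] px [-0.058 -0.998 -0.003] open 0.0161
[-0.0002 -0.0033  0.001 ]
```

View pics/z8.png

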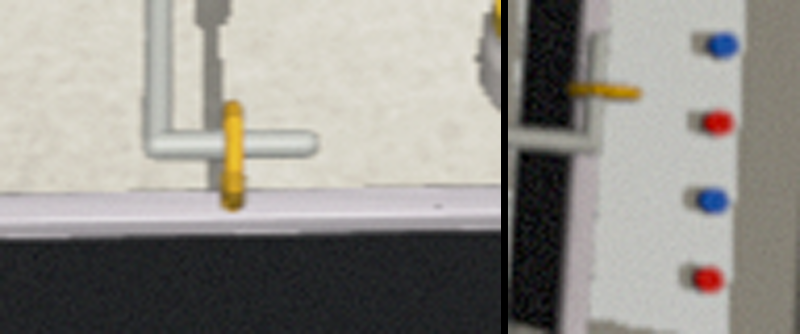

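```bash
python3 -m crank '[[0,0,0,-3,0,1,1],[0,0,0,0,0,0,1]]'
python3 -m crank '[[0,0,0,0,-6,0,1],[0,0,0,0,-8,0,1],[0,0,0,0,-8,0,1]]'
python3 - <<'E'
from plan import *
err(np.array([.5805,-.1495,.290]))
E
```

```text
t: 14.13
tool_pos: [0.5707, 0.0306, 0.4502]
tool_rot: [-2.282, -2.156, -0.004]
contact_force: [0.5, 0.3, -1.5]
opening: 0.0155
t: 14.38
tool_pos: [0.548, 0.032, 0.4498]
tool_rot: [-2.281, -2.156, -0.004]
contact_force: [0.4, 0.2, -1.0]
opening: 0.0156
t 14.38 hook->eye mm along px,py,pz [ 1.9 19.8  1.9] F [ 0.36  0.2  -0.98] py [ 0.998 -0.056 -0.001] px [-0.056 -0.998 -0.004] open 0.0156
```

```bash
python3 -m crank '[[0,0,0,0,-10,0,1],[0,0,0,0,-12,0,1],[0,0,0,0,-12,0,1],[0,0,0,0,-6,0,1],[0,0,0,0,0,0,1]]'
python3 - <<'E'
from plan import *
err(np.array([.5805,-.1495,.290]))
snap('side','s9.png');p=snap('top','t9.png')
E
```

```text
t: 14.8
tool_pos: [0.5021, 0.0349, 0.4499]
tool_rot: [-2.28, -2.156, -0.004]
contact_force: [-0.1, -0.5, -2.1]
opening: 0.0158
t 14.8 hook->eye mm along px,py,pz [ 2.3 65.8  2. ] F [-0.1  -0.53 -2.11] py [ 0.998 -0.056 -0.001] px [-0.056 -0.998 -0.004] open 0.0158
```

View pics/s9.png

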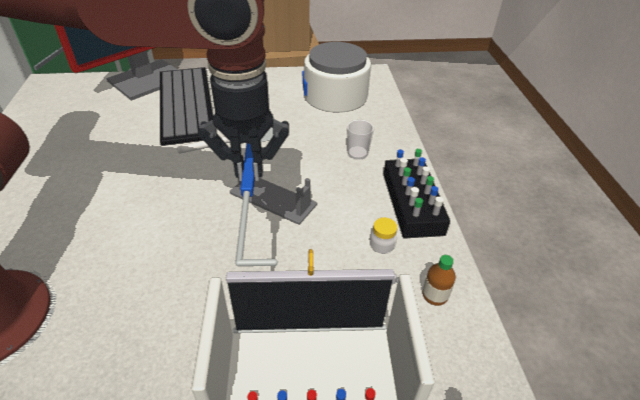

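Run:
```python
from plan import *
plan([.5255,.285,.42],toolrot(.936),12)
```

```text
0,-0,-0.083,20.9,0.7,2.6
0,-0,-0.083,20.8,2.4,2.6
0,-0,-0.083,20.5,4.1,2.6
0,-0,-0.083,20.1,5.8,2.6
0,-0,-0.083,19.6,7.5,2.6
0,-0,-0.083,18.9,9,2.5
0,-0,-0.083,18.1,10.6,2.5
0,-0,-0.083,17.1,12,2.5
0,-0,-0.083,16.1,13.4,2.5
0,-0,-0.083,14.9,14.7,2.5
0,-0,-0.083,13.7,15.9,2.5
0,-0,-0.083,12.3,16.9,2.5
dist mm 253.02632402276015 ang 0.9922035831805367
```

```bash
python3 -m crank '[[0,0,-0.04,15,0.7,1,1],[0,0,-0.083,20.8,2,2.6,1],[0,0,-0.083,20.5,4.1,2.6,1],[0,0,-0.083,20.1,5.8,2.6,1],[0,0,-0.083,19.6,7.5,2.6,1],[0,0,-0.083,18.9,9,2.5,1],[0,0,-0.083,18.1,10.6,2.5,1],[0,0,-0.083,17.1,12,2.5,1]]'
python3 - <<'E'
from plan import *
plan([.5255,.285,.42],toolrot(.936),5)
E
```

```text
t: 15.57
tool_pos: [0.5263, 0.1985, 0.432]
tool_rot: [1.485, 2.764, 0.008]
contact_force: [-0.5, -0.6, -2.3]
opening: 0.0159
0.001,0,-0.07,14.5,9.4,2.4
0.001,0,-0.07,13.8,10.4,2.4
0.001,0,-0.07,13.1,11.4,2.4
0.001,0,-0.07,12.2,12.2,2.4
0.001,0,-0.07,11.3,13.1,2.4
dist mm 87.36016781541221 ang 0.3511340117872794
```

```bash
python3 -m crank '[[0,0,-0.07,14.5,9.4,2.4,1],[0,0,-0.07,13.8,10.4,2.4,1],[0,0,-0.07,13.1,11.4,2.4,1],[0,0,-0.06,10,10,2.4,1],[0,0,-0.03,5,6,2,1],[0,0,0,0,0,0,1],[0,0,0,0,0,0,1]]'
python3 - <<'E'
from plan import *
plan([.5259,.2851,.29],toolrot(.936),5)
E
```

```text
t: 16.15
tool_pos: [0.5281, 0.2807, 0.4172]
tool_rot: [1.024, 2.968, 0.006]
contact_force: [0.1, 0.1, -2.0]
opening: 0.016
0.001,0,-0.006,0.9,0.3,25.4
0.001,0,-0.006,0.9,0.3,25.4
0.001,0,-0.006,0.9,0.4,25.4
0.001,0,-0.006,0.9,0.4,25.4
0.001,0,-0.006,0.9,0.4,25.4
dist mm 127.34247780803057 ang 0.030001443963409785
```

```bash
python3 -m crank '[[0,0,-0.006,0.9,0.3,25,1],[0,0,-0.006,0.9,0.3,25,1],[0,0,-0.006,0.9,0.4,25,1],[0,0,-0.006,0.9,0.4,20,1],[0,0,-0.006,0.9,0.4,12,1],[0,0,0,0,0,0,1],[0,0,0,0,0,0,1]]'
python3 - <<'E'
from plan import *
plan([.5259,.2851,.28],toolrot(.936),1)
o,t,r,px,py,pz,h=pole(); org=h-.18*px-.025*py; print(org,px)
for n in ['side','top','wrist']: snap(n,n[0]+'10.png')
p=eyes.get_image('side');print(proj(p,[org-.09*px,org+.05*px,org+.18*px,org+.18*px+.0495*py]))
a=cv2.imread('pics/s10.png')[135:235,215:365];cv2.imwrite('pics/z10.png',cv2.resize(a,None,fx=5,fy=5,interpolation=cv2.INTER_CUBIC))
E
```

```text
t: 16.73
tool_pos: [0.5294, 0.2808, 0.3106]
tool_rot: [0.993, 2.97, 0.01]
contact_force: [-0.7, 0.0, -0.7]
opening: 0.0157
0.009,0.007,-0.01,5.6,1.1,30.6
dist mm 31.10320620637727 ang 0.01558444552581018
[0.52849786 0.28077096 0.1495803 ] [ 0.79897088 -0.60132493  0.00733888]
[[234.95338926 135.83204506]
 [287.05345889 156.38851816]
 [340.77519767 177.58483298]
 [352.46062124 164.39567923]]
```

View pics/z10.png

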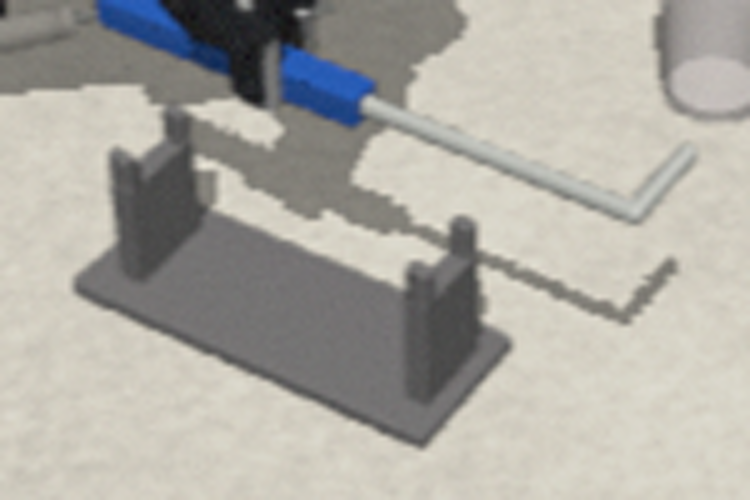

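View pics/w10.png

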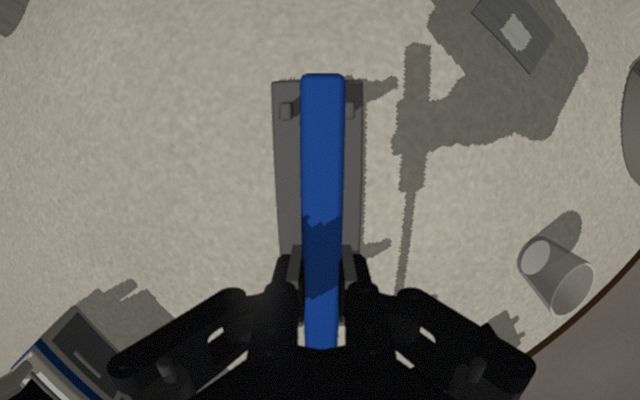

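```bash
cat >> plan.py <<'E'
GR=R.from_rotvec([.979,2.976,.012]); GP=np.array([.5259,.2851,.2363])
E
python3 - <<'E'
from plan import *
plan(GP+[0,0,.045],GR,3)
E
```

```text
0.001,0.001,-0.003,1.9,0.1,10.4
0.001,0.001,-0.003,1.9,0.1,10.4
0.001,0.001,-0.003,1.8,0.1,10.4
dist mm 31.57217109382849 ang 0.00951447393522
```

```bash
python3 -m crank '[[0.001,0.001,-0.003,1.9,0.2,10,1],[0.001,0.001,-0.003,1.9,0.2,8,1],[0.001,0.001,-0.003,1.8,0.2,5,1],[0,0,0,0,0,0,1],[0,0,0,0,0,0,1]]'
python3 - <<'E'
from plan import *
plan(GP+[0,0,.025],GR,1)
E
```

```text
t: 17.35
tool_pos: [0.5265, 0.2863, 0.2909]
tool_rot: [0.976, 2.972, 0.016]
contact_force: [-0.6, -0.6, -1.7]
opening: 0.0152
0.004,0.003,0.001,0.1,-1.7,29.6
dist mm 29.638685015826848 ang 0.005456463677870608
```

```bash
python3 -m crank '[[0.004,0.002,0.001,0.2,-1,7,1],[0,0,0,0,-0.6,8,1],[0,0,0,0,0,6,1],[0,0,0,0,0,0,1],[0,0,0,0,0,0,1]]'
python3 - <<'E'
from plan import *
plan(GP+[0,0,.008],GR,4)
snap('side','s11.png');a=cv2.imread('pics/s11.png')[145:245,215:365];cv2.imwrite('pics/z11.png',cv2.resize(a,None,fx=5,fy=5,interpolation=cv2.INTER_CUBIC))
E
```

```text
t: 17.77
tool_pos: [0.5254, 0.2852, 0.2671]
tool_rot: [0.978, 2.976, 0.01]
contact_force: [-0.1, -0.4, -1.6]
opening: 0.0154
-0,0,0,-0.1,0,5.7
-0,0,0,-0.1,0,5.7
-0,0,0,-0.1,0,5.7
-0,0,0,-0.1,0,5.7
dist mm 22.84949238718733 ang 0.0013995435172983847
```

View pics/z11.png

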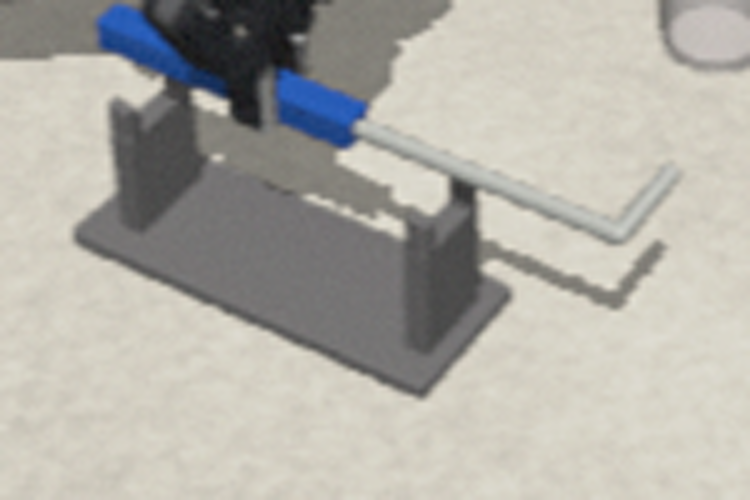

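Aligned above the cradles, so I'll lower it.

```bash
python3 -m crank '[[0,0,0,-0.1,0,6,1],[0,0,0,-0.1,0,6,1],[0,0,0,-0.1,0,5,1],[0,0,0,0,0,2,1],[0,0,0,0,0,0,1]]'
python3 - <<'E'
from plan import *
plan(GP,GR,2)
E
```

```text
t: 18.23
tool_pos: [0.5261, 0.285, 0.2466]
tool_rot: [0.978, 2.975, 0.011]
contact_force: [-0.5, -0.6, -1.6]
opening: 0.0156
-0,0.001,0,0.1,-0.1,5.2
-0,0.001,0,0.1,-0.1,5.2
dist mm 10.346721981212077 ang 0.0012925621622254524
```

```bash
python3 -m crank '[[0,0,0,0,0,4,1],[0,0,0,0,0,3.5,1],[0,0,0,0,0,0,1]]'
python3 -m crank '[[0,0,0,0,0,1.5,1],[0,0,0,0,0,0,1]]'
python3 - <<'E'
from plan import *
plan(GP,GR,1)
E
```

```text
t: 18.48
tool_pos: [0.5263, 0.2851, 0.2384]
tool_rot: [0.978, 2.975, 0.011]
contact_force: [0.4, -0.2, -1.0]
opening: 0.0156
t: 18.65
tool_pos: [0.5263, 0.2851, 0.2367]
tool_rot: [0.978, 2.975, 0.011]
contact_force: [-0.4, 0.0, -1.8]
opening: 0.0156
-0,0.001,0,0.3,-0.2,0.3
dist mm 0.5064096871097357 ang 0.0013172718849724387
```

```bash
python3 -m crank '[[0,0,0,0.2,-0.2,0.5,1],[0,0,0,0,0,0,1],[0,0,0,0,0,0,0.55]]' 20
python3 -m crank '[[0,0,0,0,0,0,0.3],[0,0,0,0,0,0,-0.2],[0,0,0,0,0,0,-1],[0,0,0,0,0,0,-1],[0,0,0,0,0,0,-1],[0,0,0,0,0,0,-1],[0,0,0,0,0,0,-1]]'
python3 - <<'E'
from plan import *
err(); snap('wrist','w12.png'); snap('side','s12.png')
a=cv2.imread('pics/s12.png')[145:245,215:365];cv2.imwrite('pics/z12.png',cv2.resize(a,None,fx=5,fy=5,interpolation=cv2.INTER_CUBIC))
E
```

```text
t: 18.9
tool_pos: [0.5263, 0.2852, 0.2369]
tool_rot: [0.978, 2.974, 0.012]
contact_force: [0.6, -0.5, 0.5]
opening: 0.0191
t: 19.48
tool_pos: [0.5274, 0.2856, 0.2395]
tool_rot: [0.977, 2.971, 0.017]
contact_force: [0.4, 0.6, 0.1]
opening: 0.085
t 19.48 hook->eye mm along px,py,pz [ 158.9 -394.6  199.9] F [0.44 0.6  0.14] py [0.593 0.805 0.015] px [ 0.805 -0.593  0.01 ] open 0.085
```

View pics/z12.png

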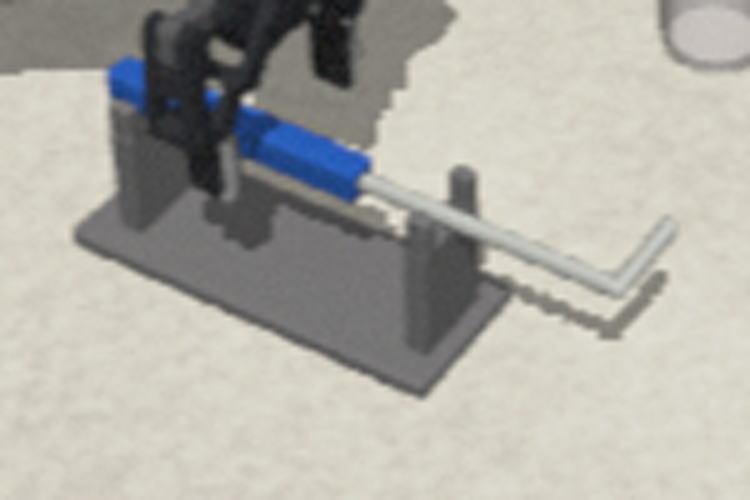

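View pics/w12.png

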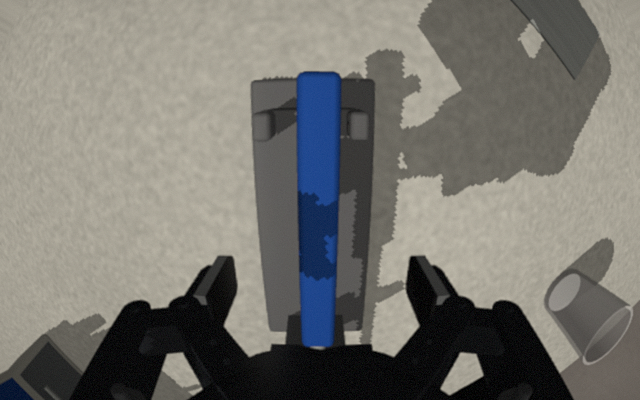

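The pole rests in both cradles and the jaws are open and clear of it. Now I'll retreat upward.

```bash
python3 -m crank '[[0,0,0,0,0,-5,-1],[0,0,0,0,0,-15,-1],[0,0,0,0,0,-25,-1],[0,0,0,0,0,-35,-1],[0,0,0,0,0,-35,-1],[0,0,0,0,0,-25,-1],[0,0,0,0,0,0,-1],[0,0,0,0,0,0,-1]]'
python3 -m crank '[[0,0,0,25,0,-5,-1],[0,0,0,35,0,-5,-1],[0,0,0,35,0,-5,-1],[0,0,0,35,0,-5,-1],[0,0,0,20,0,0,-1],[0,0,0,0,0,0,-1],[0,0,0,0,0,0,-1]]'
cat > fin.py <<'E'
from fit import *
P=[snap('side','s13.png'),snap('top','t13.png')]
for i,p in enumerate(P):
    g=[d['region'] for d in spotter.outline_of('pole',p) if 300<d['region'].sum()<2000]
    if g: print('pole',fit([p],[g[0]],lambda p,x:mask(p,POLE,yaw(x[2]),[x[0],x[1],.075]),[.525,.287,-.64],[.006,.006,.08]))
    w=[d['region'] for d in spotter.outline_of('window',p)][0]
    W=[box(-4,4,-110,110,0,135),box(-3,3,-16,16,144,176)]
    h=[.5805,-.149,-1.630]
    print('win',fit([p],[w],lambda p,x:mask(p,W,yaw(h[2])*R.from_euler('y',x[0]),yaw(h[2]).apply([0,0,.13])+[h[0],h[1],0]),[.05],[.05]))
    for d in spotter.mark_of('window_eye',p)[:1]: print('eye',d)
    for q in('pole','pole_hook','pole_tip'):
        for d in spotter.mark_of(q,p)[:1]: print(q,d)
E
python3 fin.py
```

```text
t: 20.25
tool_pos: [0.5239, 0.2844, 0.3846]
tool_rot: [0.978, 2.975, 0.011]
contact_force: [0.1, -0.5, -0.7]
opening: 0.0855
t: 20.83
tool_pos: [0.398, 0.375, 0.397]
tool_rot: [0.985, 2.979, -0.001]
contact_force: [-0.2, -0.4, 0.1]
opening: 0.0856
pole (array([ 0.52684772,  0.29052178, -0.66624382]), np.float64(0.2970411465557097))
win (array([-0.00742187]), np.float64(0.07139763211088657))
eye {'centre': [0.5826, -0.1467, 0.2893], 'confidence': 0.6}
pole {'centre': [0.5283, 0.2879, 0.076], 'confidence': 0.88}
pole_hook {'centre': [0.6901, 0.1958, 0.0763], 'confidence': 0.59}
pole_tip {'centre': [0.6984, 0.2194, 0.0725], 'confidence': 0.81}
pole (array([ 0.52352489,  0.28764812, -0.64701051]), np.float64(0.18147871545929795))
win (array([0.015625]), np.float64(0.09212994963957732))
eye {'centre': [0.5808, -0.1509, 0.2862], 'confidence': 0.67}
pole {'centre': [0.5249, 0.2885, 0.0771], 'confidence': 0.96}
pole_hook {'centre': [0.6862, 0.1996, 0.072], 'confidence': 0.74}
pole_tip {'centre': [0.7015, 0.2168, 0.0746], 'confidence': 0.59}
```

View pics/s13.png

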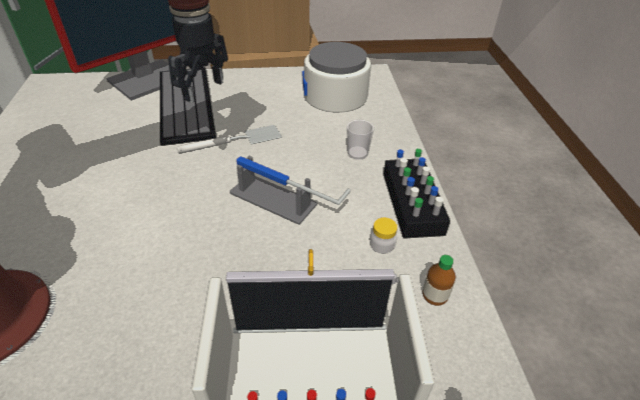

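View pics/t13.png

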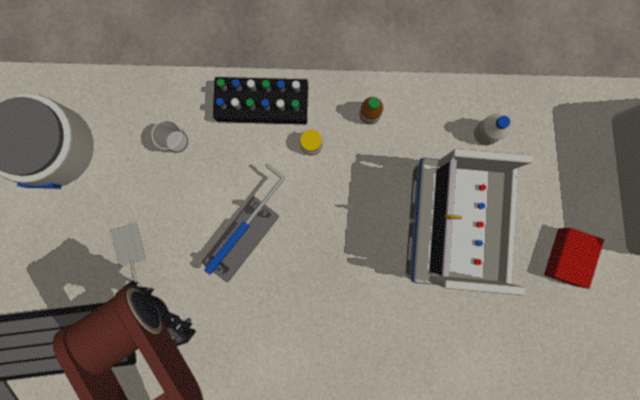

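Run:
```python
import cv2,numpy as np
L=[]
for f in('side0','s13'): L.append(cv2.resize(cv2.imread(f'pics/{f}.png')[145:225,220:360],None,fx=4,fy=4,interpolation=cv2.INTER_CUBIC))
cv2.imwrite('pics/cmp.png',np.vstack(L)[:600])
L=[]
for f in('top0','t13'): L.append(cv2.resize(cv2.imread(f'pics/{f}.png')[155:285,195:295],None,fx=4,fy=4,interpolation=cv2.INTER_CUBIC))
cv2.imwrite('pics/cmpt.png',np.hstack(L))
```

```text
(no output)
```

View pics/cmp.png

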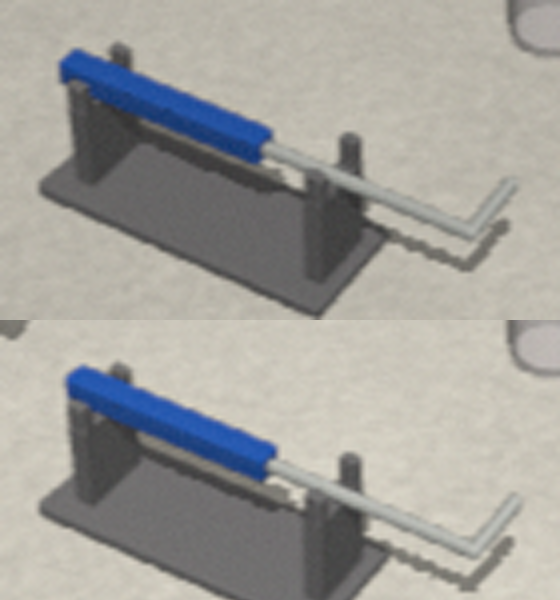

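View pics/cmpt.png

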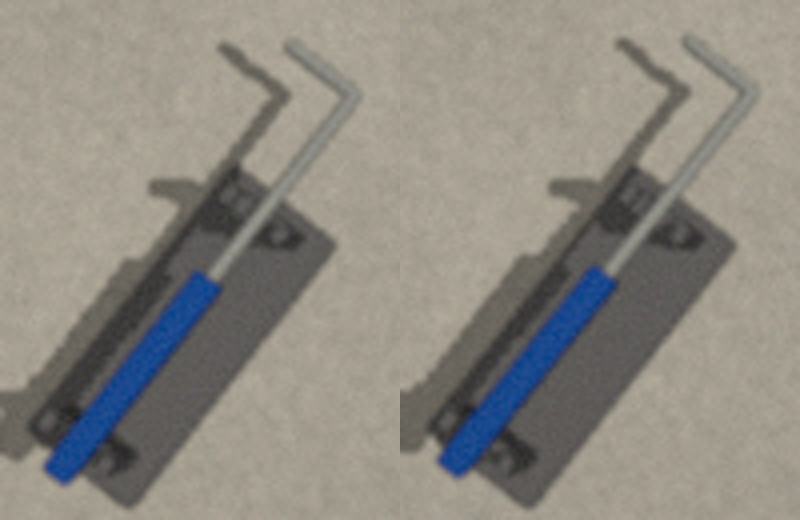

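```bash
python3 -c "
from station import ctrl
print(ctrl.finish_job())"
```

```text
the job is handed in; nothing more can be done
None
```

I shut the window with the hook pole, seated the seal, unhooked, and laid the pole back in its rack. I then handed the job in at about 21 s on the robot's clock. No verdict was reported.

**Pull:**
- The window came through the catch at about 11 N.
- Against the seal I read two brief values of about 14–15 N at the start.
- I then held 10–13 N for just under 2 s, of which about 1.6 s was at 11–13 N.
- Forces were read only at the end of each move, so a short peak between readings could have gone unseen. The highest I read was 15.3 N, below the 18 N limit.

**Window:** My last fits gave its angle as -0.007 rad from the side view and +0.016 rad from the top view. Both fit shut, but they differ by about 0.02 rad, which is the noise of this measurement.

**Pole:** It lies in both cradles with the peg level. It is within about 3 mm of where it lay before, shifted slightly sideways and along the slot. The trained network put its height at 76–77 mm, against 74.5 mm before and the 75 mm given; that is within its error of about 4 mm.

**Other checks:** The bench objects looked unmoved in the before and after pictures. The gripper was open and clear of everything at hand-in.

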